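# Level the soldering plate with a wedge shim

## Task

The hinged soldering plate sags at its near right-hand corner. Take the wooden wedge shim, lay it on the bench with its thin nose towards the foot under that corner, and slide it in gently under the foot until the ball of the level on the plate stands centred between its two black bars; do not drive the plate past level. Let go so that the plate rests level on the wedge, and do not touch the plate or shift anything else on the bench.

Things in the scene. Friction and masses are not known exactly. Their poses are not given: they have to be found in the camera images.
- wedge_grip (a point): Grip point of the loose wooden wedge shim: middle of the upright block at its thick end (block 40 mm long, 30 wide, 46 tall), 26 mm above the wedge's flat underside. x points along the wedge to its thin nose (nose edge 130 mm along +x from here), y across the 30 mm width, z up.
- wedge: The wedge, 150 mm long, 30 wide, about 120 g. Origin mid underside, 55 mm along +x from the block's middle; x to the nose. The nose is 4 mm thick; from there the top rises 1 mm per 5 mm for 90 mm, to 22 mm, then 20 mm flat, then the block. Wood grips the bench and the foot: it stays where it is left, also under load.
- foot (a point): Where the plate's only foot, a round-ended steel screw pin 15 mm thick, leaves the plate's underside at the near right corner (dark cap above). It sticks out 22 to 28 mm, differently each time: its end hangs 5 to 11 mm over the bench at the start, 7 mm higher when level. +x: near to far edge, the way to push. Near edge 13 mm before it, right edge 20 mm beside it; bench clear 150 mm beyond, 60 mm either side.
- stand: The soldering plate with its stand. Plate: aluminium, 225 (near to far) x 180 x 10 mm, top about 50 mm above the bench, hinged along its far edge; its near edge has sunk 2 degrees onto a rubber rest. Origin: on the bench, 70 mm left of the foot; +x to the far edge. Carries a clamped pickup and the level (25 mm high). Presses on the wedge with 2 to 6 N, so pushing takes 5 to 20 N; hard stop a little over 1 degree past level.
- ball (a joint): The level's reading in m: place of a 18 mm steel ball in a white trough (106 mm, near to far, on the plate's right half). 0 = centred, midway between two black bars 28 mm apart. Starts near -0.030 (near, low end); goes to + (far end) as the foot rises: 4.3 mm per mm of rise, about 0.86 mm per mm of wedge pushed in once it carries the foot. The ball needs about 1.5 s to settle.
- packer: the flat wooden packer: plain 130 x 36 x 12 mm slat, same thickness all along, no block on it; a bystander, not the shim; origin at the middle of its underside
- spool: solder spool, grey between black rims, 64 mm across, 53 mm high, upright; a bystander; origin at the middle of its underside
- pot: small brass potentiometer, 24 mm across, 30 mm high; a bystander; origin at the middle of its underside
- tweezers: steel tweezers lying flat, 125 mm long, 5 mm high; a bystander; origin at the middle of its underside
- pen: marker pen lying flat, 135 mm long, 11 mm thick; a bystander; origin at the middle of its underside
- pickup: loose guitar pickup, black on a pale base, 85 x 24 x 18 mm; a bystander; origin at the middle of its underside
Mind the look-alikes: they are no part of the job. There is more than one size of the wedge; the one meant has the size given above.

How it is judged:
By the outcome, as a careful person would: the job done as asked, in the order asked, and still so for the second after the job is handed in, with the robot touching nothing.
It also fails if it takes over 72 s, if anything falls off the work surface, if the arm or the gripper's body presses on something with over 40 N, if the wrist force passes 120 N, or if a joint passes its speed limit or range.

## Robot

A 6-joint arm with a two-finger parallel gripper is mounted at the origin on the work surface. World frame = base frame: x ahead of the robot, y to its left, z up, the work surface at z = 0. Lengths are in m, angles in rad, forces in N, time in s.
With the tool pointing down it reaches from about 0.25 to 0.775 m from the base axis. Payload 4 kg.
Tool frame: the origin (TCP) lies at the very end of the fingers, on their centre line; the grasp point (between the pads) lies 19 mm behind it (hold_point_z is the distance from the TCP to the grasp point, in m); z points along the fingers, y is the line along which they close (so a half turn about z gives the same grasp; the last joint's range is limited). The gripper opens to 94 mm and grips with 3 to 60 N. Pads are 16 mm wide; open, the fingers measure 119 mm over their backs; the gripper's body (75 mm by 177 mm) begins 78 mm behind the grasp point.
Start: joints at [1.091, 0.087, 1.371, -0, 1.684, -0.103], TCP at [0.202, 0.511, 0.206] pointing down, gripper open.
Joint ranges: [-3.1, 3.1], [-0.76, 2.03], [0.27, 2.55], [-1.08, 4.22], [0.17, 2.65], [-2.57, 2.57]. Speed limits (rad/s): [2.79, 2.79, 3.14, 3.14, 3.14, 3.14].

## Interface

Orientations are given as [roll, pitch, yaw] about the fixed x, y, z axes, in that order (R = Rz(yaw) Ry(pitch) Rx(roll)).
In Python, from bench import get_obs, capture, camera_params, close_job, hold_point_z gives the robot as it stands.
- The arm moves only by the tool servo_tool, never from a script. Its argument "increments" is a list of rows, each a list of 5 numbers: the shift along the tool's x, y, z normalised to -1 to 1, where 1 is 7.5 cm, then the turn about the tool's z normalised to -1 to 1, where 1 is 60 degrees, then the opening, from 0 (shut) to 1 (fully open). In form: [[dx, dy, dz, turn, jaw], ...]. A call has exactly 10 rows; each row shifts and turns the commanded pose from where the row before left it, along the tool's axes as they then stand; what a row does not reach is not made up. A row lasts 1/8 s, in which the tool goes at most 62.5 mm and 10.7 degrees, less where a joint would pass 70% of its speed; a pose out of reach is approached as far as the arm can. A call with a number of a shift or a turn outside -1 to 1 is refused whole. A call with a gripper value outside its range is refused whole. The fingers move at their own pace and stop on an object; "force" is the grip in N (left out, the last holds). Time passes only in rows, so rows that do not move let the fingers close, or fill a call up. It gives the time, the measured TCP pose, the force, the opening and the grip force at its end, in the units of the state.
- get_obs(): the state, without advancing time (a new reading comes with each control period).
- capture(name): name is "scene" or "top"; returns the picture (400x640x3 uint8, red, green, blue); there is no depth.
- camera_params(name): a dict with "camera_matrix" (3x3 intrinsics, pixels), "R" (3x3) and "t" (3): a world point X has camera coordinates R X + t. Camera axes: x right, y down, z forward; pixel columns grow to the right and rows downward; lengths in m; the calibration is good to about 2 mm. A picture is of the moment at which its call begins. camera_params takes no time and is no camera call.
- close_job(): hands the job in; it is judged then, once.
The state is a dict: "clock": time; "joint_positions": joint angles; "joint_vel": joint speeds; "joint_efforts": joint torques, N m; "tool_pos": TCP position; "tcp_rot": TCP orientation; "ft_force": force on the tool from outside, world axes, zero at the start; "moment": the same for the moment, N m; "finger_gap": opening from 0.0 (shut) to 1.0 (fully open); "finger_force": force on a finger pad.
Only numpy, scipy, OpenCV 4.12 (cv2) and the standard library are available. Lean on these libraries where they do the work, as an engineer would, in place of code of your own. Each camera call takes 0.05 s, during which the arm holds its last target. There are 200 camera calls.

## Working session

There is one attempt and no reset: what is moved stays moved. The work goes in short steps, Python scripts to look and compute and a tool call to move; the robot and the scene stay as the last step left them, time stands still between calls to the robot, and variables do not carry over. Pictures are saved under pics/ and viewed, at most 10 in all, crops included, and the job is handed in when it is done.

Besides the shell and the picture viewer there is one more tool, called after "Emit:" in YAML: its name, and indented under it one key for each argument. servo_tool: Moves the arm, as the interface text tells. Scaled input: -1 to 1 covers 7.5 cm each way for a shift and 60 degrees each way for a turn. Its arguments: {"type":"object","properties":{"increments":{"type":"array"},"force":{"type":"number"}},"required":["increments"]}

```bash
mkdir -p pics; cat > h.py <<'E'
import numpy as np, cv2
from bench import *
def snap(cam,name,crop=None,scale=1):
    im=capture(cam)
    if crop: im=im[crop[1]:crop[3],crop[0]:crop[2]]
    im=cv2.resize(im,None,fx=scale,fy=scale,interpolation=cv2.INTER_CUBIC)
    cv2.imwrite(f'pics/{name}.png',im[:,:,::-1])
def back(cam,u,v,z):
    p=camera_params(cam);K,R,t=map(np.array,(p['camera_matrix'],p['R'],p['t']))
    d=R.T@np.linalg.inv(K)@[u,v,1]; c=-R.T@t
    return c+d*(z-c[2])/d[2]
def proj(cam,X):
    p=camera_params(cam);K,R,t=map(np.array,(p['camera_matrix'],p['R'],p['t']))
    q=K@(R@np.array(X)+t); return q[:2]/q[2]
E
python3 - <<'E'
from h import *
snap('top','t1',scale=1.25);snap('scene','s1',scale=1.25)
for c in('top','scene'):
    p=camera_params(c); print(c,-np.array(p['R']).T@p['t'],p['camera_matrix'][0])
print(get_obs(),hold_point_z)
E
```

```text
top [ 0.32532796 -0.02627445  1.44584453] [516.92228782   0.         324.34398866]
scene [ 1.14619032 -0.5975858   0.69508896] [398.09637863   0.         319.04121204]
{'clock': 0.1, 'joint_positions': array([ 1.09089245e+00,  8.78774039e-02,  1.37210043e+00, -9.63733234e-06,
        1.68361279e+00, -1.03102146e-01]), 'joint_vel': array([-0.0003828 , -0.00075573, -0.00447736, -0.00072441, -0.00017041,
       -0.00306471]), 'joint_efforts': array([ 2.31462807e-03, -3.41252625e+01, -3.03301334e+01,  7.20246602e-02,
        3.04039638e-02, -9.96535437e-05]), 'tool_pos': array([0.20214756, 0.51096509, 0.20442462]), 'tcp_rot': array([-3.13960431e+00, -1.96102586e-04,  2.76478965e+00]), 'ft_force': array([0.487693  , 0.1706    , 0.11981819]), 'moment': array([-0.01281892,  0.00292375, -0.0450922 ]), 'finger_force': 0.0, 'finger_gap': 1.0000888071048253} 0.0188
```

View pics/t1.png

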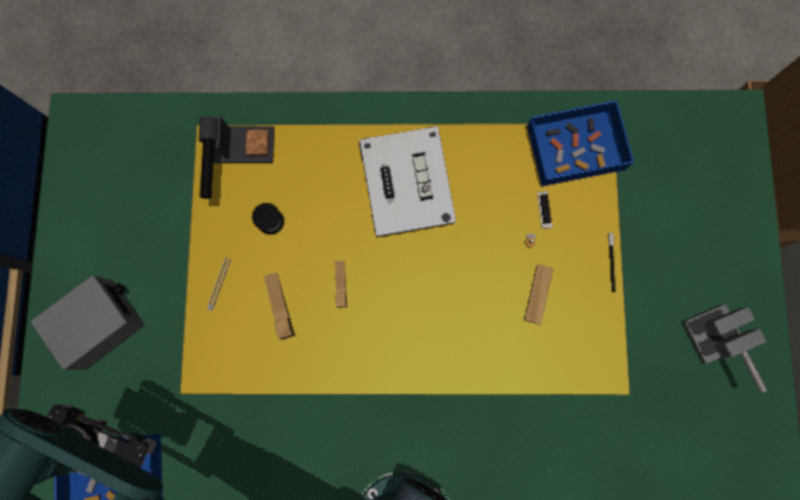

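View pics/s1.png

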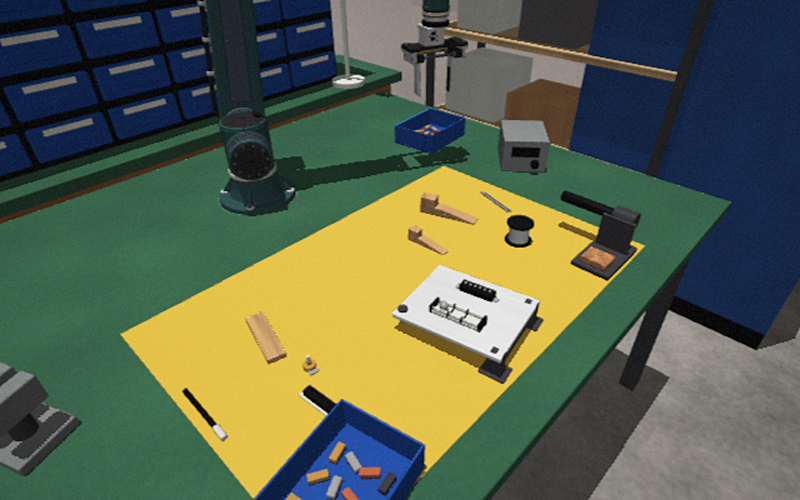

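The top view shows the long wedge at about (268,275)–(290,337), its block at the lower end. The decoy is the shorter wedge at (340,285). The plate is at (405,182), with the foot cap at (446,217). I'll zoom in on both next.

```bash
python3 - <<'E'
from h import *
im=np.mean([capture('top').astype(float) for _ in range(4)],0).astype(np.uint8)
cv2.imwrite('pics/top_raw.png',im[:,:,::-1])
f=lambda c:cv2.resize(im[c[1]:c[3],c[0]:c[2]],None,fx=5,fy=5,interpolation=cv2.INTER_CUBIC)
a=f((280,95,370,195));b=f((205,205,265,275));o=np.zeros((500,760,3),np.uint8);o[:,:450]=a;o[:350,460:760]=b
cv2.imwrite('pics/z1.png',o[:,:,::-1])
E
```

```text
(no output)
```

View pics/z1.png

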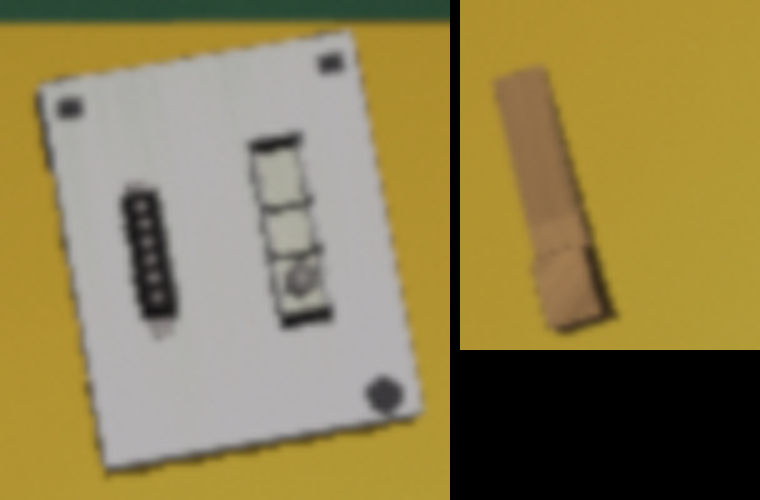

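```bash
cat > m.py <<'E'
from h import *
def Z(x,y,ox,oy): return ((x-ox+.5)/5-.5,(y+.5)/5-.5)
def P(x,y,z): u,v=Z(x,y,0,0); return back('top',u+280,v+95,z)
def W(x,y,z): u,v=Z(x,y,460,0); return back('top',u+205,v+205,z)
TL,TR=P(38,85,.05),P(352,30,.05);BR,BL=P(422,412,.043),P(106,468,.043)
print(TL,TR,BR,BL)
for n,v in(('L',TL-BL),('R',TR-BR),('far',TL-TR),('near',BL-BR)): print(n,np.linalg.norm(v),np.degrees(np.arctan2(v[1],v[0])))
print('cap',P(384,395,.045))
n=(W(494,78,.004)+W(545,66,.004))/2
for q in [((538,262),(584,248),(607,316),(556,330)),]:
    pts=[W(*a,.046) for a in q]; bc=np.mean(pts,0)
    print('block',bc,[np.linalg.norm(pts[i]-pts[i-1])for i in range(4)])
v=n-bc;print('nose',n,np.linalg.norm(v[:2]),np.degrees(np.arctan2(v[1],v[0])))
E
python3 m.py; python3 - <<'E'
import sys; sys.path.insert(0,'.')
import cv2,numpy as np
from h import *
im=cv2.imread('pics/top_raw.png');hsv=cv2.cvtColor(im,cv2.COLOR_BGR2HSV)
print(hsv[230,214],hsv[222,225],hsv[265,216],hsv[260,218], im[150,300],im[173,356])
g=im.max(2)[165:182,345:367].astype(float)
w=np.clip(140-g,0,None); w[:, :]*=1
print(g.astype(int))
E
```

```text
[0.83465904 0.10057467 0.05      ] [ 0.8667957  -0.07770728  0.05      ] [ 0.64573768 -0.11519404  0.043     ] [0.6142316  0.06021973 0.043     ]
L 0.22420030892015244 10.374582499259754
R 0.22432321051151527 9.624589972151243
far 0.18115523221053523 100.21826352752377
near 0.17822072033949146 100.18233417959344
cap [ 0.65499875 -0.0940928   0.045     ]
block [0.40938689 0.25793262 0.046     ] [np.float64(0.03814600717980662), np.float64(0.02584100228535131), np.float64(0.03903604185092945), np.float64(0.02831299198541737)]
nose [0.53378474 0.30011949 0.004     ] 0.13135660459529538 18.733266814610616
[ 17 135 147] [ 23 185 178] [ 23 183 177] [ 23 179 174] [175 177 179] [61 57 59]
[[179 179 179 178 179 179 180 179 180 179 179 179 179 179 180 178 173 167
  174 177 177 178]
 [179 179 179 179 179 178 179 178 180 179 179 179 179 179 179 179 176 172
  176 178 177 178]
 [179 179 179 179 179 179 179 179 179 179 179 179 180 179 179 179 178 176
  175 176 178 178]
 [179 180 179 178 179 179 178 179 179 179 178 179 179 178 179 179 178 172
  165 174 177 178]
 [179 179 179 179 179 179 179 179 178 
[... 471 characters left out ...]
2  62  60  61  73 117 166 177
  169 160 171 178]
 [179 179 179 179 179 179 178 171 143  91  63  60  61  64  86 130 169 177
  172 164 174 178]
 [179 178 178 179 179 179 178 176 159 114  81  67  66  84 120 157 173 173
  168 167 175 178]
 [179 179 180 179 179 179 179 178 171 154 128  99  88 109 141 158 158 150
  148 157 173 178]
 [179 179 179 178 177 175 172 168 164 158 146 128 108 101 110 112 112 123
  149 167 176 177]
 [174 168 166 164 162 155 143 130 117 113 109 104 103 111 113 112 116 134
  164 175 178 178]
 [146 130 120 115 112 109 104  98  92  96 108 114 129 153 160 160 162 166
  174 178 178 178]
 [104 103 111 113 113 114 113 114 115 130 153 162 166 173 176 176 176 177
  178 178 178 177]]
```

The wedge block is at (0.409, 0.258) with yaw 18.7°, and block to nose measures 131 mm, which confirms it is the right wedge. The foot is at (0.655, -0.094), with the push direction at 10°. I'm starting the approach.

Emit:
servo_tool:
  increments:
    - [0, 0, 0, -0.134, 1]
    - [0, 0, 0, -0.134, 1]
    - [0, 0, 0, -0.134, 1]
    - [0, 0, 0, -0.134, 1]
    - [0, 0, 0, -0.134, 1]
    - [-0.154, -0.408, 0, 0, 1]
    - [-0.154, -0.408, 0, 0, 1]
    - [-0.154, -0.408, 0, 0, 1]
    - [-0.154, -0.408, 0, 0, 1]
    - [-0.154, -0.408, 0, 0, 1]
  force: 25

```text
clock: 1.55
tool_pos: [0.3065, 0.384, 0.2055]
tcp_rot: [3.142, 0.0, -2.817]
ft_force: [0.0, -0.5, -0.8]
finger_gap: 0.999
finger_force: 0.0
```

Emit:
servo_tool:
  increments:
    - [-0.154, -0.408, 0, 0, 1]
    - [-0.154, -0.408, 0, 0, 1]
    - [-0.154, -0.408, 0, 0, 1]
    - [-0.154, -0.408, 0, 0, 1]
    - [-0.154, -0.408, 0, 0, 1]
    - [0, 0, 0.35, 0, 1]
    - [0, 0, 0.35, 0, 1]
    - [0, 0, 0.35, 0, 1]
    - [0, 0, 0.2, 0, 1]
    - [0, 0, 0, 0, 1]

```text
clock: 2.8
tool_pos: [0.4088, 0.258, 0.1107]
tcp_rot: [-3.141, -0.002, -2.817]
ft_force: [0.5, 0.2, -0.2]
finger_gap: 0.996
finger_force: 0.0
```

```bash
python3 - <<'E'
from h import *
o=get_obs();print(o['clock'],o['tool_pos'],o['tcp_rot'],o['ft_force'])
im=capture('scene');p=proj('scene',[.43,.26,.05]);print(p)
x,y=map(int,p);c=im[max(0,y-75):y+75,x-100:x+100]
cv2.imwrite('pics/s2.png',cv2.resize(c,None,fx=4,fy=4,interpolation=cv2.INTER_CUBIC)[:,:,::-1])
E
```

```text
2.8 [0.40878901 0.25798574 0.11068182] [-3.14137624e+00 -2.38997396e-03 -2.81671638e+00] [ 0.54795082  0.1866857  -0.18014026]
[347.48072807 157.65728012]
```

View pics/s2.png

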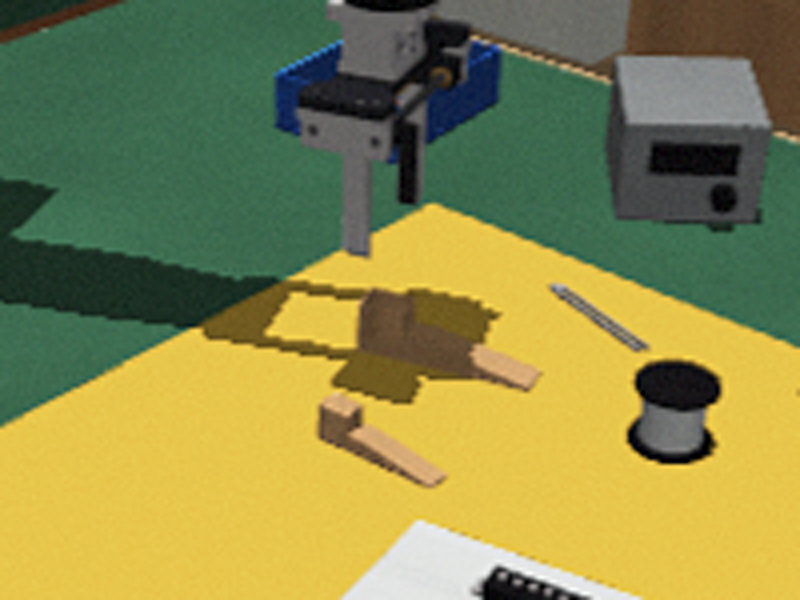

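The open gripper stands over the big wedge's block, with the small decoy well clear of the fingers. Next I descend and grip.

Emit:
servo_tool:
  increments:
    - [0, 0, 0.25, 0, 1]
    - [0, 0, 0.25, 0, 1]
    - [0, 0, 0.25, 0, 1]
    - [0, 0, 0.25, 0, 1]
    - [0, 0, 0.2, 0, 1]
    - [0, 0, 0.12, 0, 1]
    - [0, 0, 0.05, 0, 1]
    - [0, 0, 0, 0, 1]
    - [0, 0, 0, 0, 0.6]
    - [0, 0, 0, 0, 0.4]
  force: 25

```text
clock: 4.1
tool_pos: [0.4099, 0.2585, 0.0095]
tcp_rot: [3.141, 0.001, -2.817]
ft_force: [-0.3, 0.6, -0.1]
finger_gap: 0.819
finger_force: 0.0
```

Emit:
servo_tool:
  increments:
    - [0, 0, 0, 0, 0.3]
    - [0, 0, 0, 0, 0.2]
    - [0, 0, 0, 0, 0.1]
    - [0, 0, 0, 0, 0]
    - [0, 0, 0, 0, 0]
    - [0, 0, 0, 0, 0]
    - [0, 0, 0, 0, 0]
    - [0, 0, 0, 0, 0]
    - [0, 0, 0, 0, 0]
    - [0, 0, 0, 0, 0]
  force: 25

```text
clock: 5.35
tool_pos: [0.4095, 0.2583, 0.009]
tcp_rot: [3.142, 0.0, -2.817]
ft_force: [-1.3, 1.9, -0.9]
finger_gap: 0.319
finger_force: 24.9
```

Emit:
servo_tool:
  increments:
    - [0, 0, -0.1, 0, 0]
    - [0, 0, -0.25, 0, 0]
    - [0, 0, -0.3, 0, 0]
    - [0, 0, -0.25, 0, 0]
    - [0, 0, -0.1, 0.05, 0]
    - [0, 0, 0, 0.0465, 0]
    - [0, 0, 0, 0.0465, 0]
    - [-0.0106, -0.2, 0, 0, 0]
    - [-0.0106, -0.324, 0, 0, 0]
    - [-0.0106, -0.324, 0, 0, 0]

```text
clock: 6.6
tool_pos: [0.4231, 0.1945, 0.0841]
tcp_rot: [-3.141, 0.0, -2.966]
ft_force: [-0.0, 0.0, -0.8]
finger_gap: 0.315
finger_force: 24.9
```

Emit:
servo_tool:
  increments:
    - [-0.0106, -0.38, 0, 0, 0]
    - [-0.0106, -0.38, 0, 0, 0]
    - [-0.0106, -0.38, 0, 0, 0]
    - [-0.0106, -0.38, 0, 0, 0]
    - [-0.0106, -0.38, 0, 0, 0]
    - [-0.0106, -0.38, 0, 0, 0]
    - [-0.0106, -0.38, 0, 0, 0]
    - [-0.0106, -0.38, 0, 0, 0]
    - [-0.0106, -0.38, 0, 0, 0]
    - [-0.0106, -0.3, 0, 0, 0]

```text
clock: 7.85
tool_pos: [0.479, -0.0794, 0.0841]
tcp_rot: [-3.141, -0.0, -2.967]
ft_force: [-0.6, 1.5, -1.0]
finger_gap: 0.321
finger_force: 24.9
```

Emit:
servo_tool:
  increments:
    - [-0.0106, -0.26, 0, 0, 0]
    - [-0.0106, -0.2, 0, 0, 0]
    - [-0.0106, -0.1, 0, 0, 0]
    - [0, 0, 0, 0, 0]
    - [0, 0, 0.2, 0, 0]
    - [0, 0, 0.2, 0, 0]
    - [0, 0, 0.15, 0, 0]
    - [0, 0, 0.1, 0, 0]
    - [0, 0, 0, 0, 0]
    - [0, 0, 0, 0, 0]

```text
clock: 9.1
tool_pos: [0.4894, -0.1183, 0.0357]
tcp_rot: [-3.141, 0.001, -2.966]
ft_force: [0.5, 0.1, -0.9]
finger_gap: 0.32
finger_force: 24.9
```

```bash
python3 - <<'E'
from h import *
o=get_obs();print(o['clock'],o['tool_pos'],np.degrees(o['tcp_rot']),o['ft_force'],o['finger_gap'])
P=o['tool_pos'];d=np.array([.655,-.0937])-P[:2];y=o['tcp_rot'][2]+np.pi
print('along,lat',d@[np.cos(y),np.sin(y)],d@[-np.sin(y),np.cos(y)])
im=capture('scene');p=proj('scene',[.6,-.11,.03]);print(p)
x,y=map(int,p);c=im[y-75:y+75,x-100:x+100]
cv2.imwrite('pics/s3.png',cv2.resize(c,None,fx=4,fy=4,interpolation=cv2.INTER_CUBIC)[:,:,::-1])
E
```

```text
9.1 [ 0.48944922 -0.11834753  0.03566845] [-1.79973357e+02  5.24985813e-02 -1.69965697e+02] [ 0.50901864  0.06613892 -0.85681123] 0.3199245932595197
along,lat 0.16731298211456164 -0.00457468650707434
[301.41838703 243.73486068]
```

View pics/s3.png

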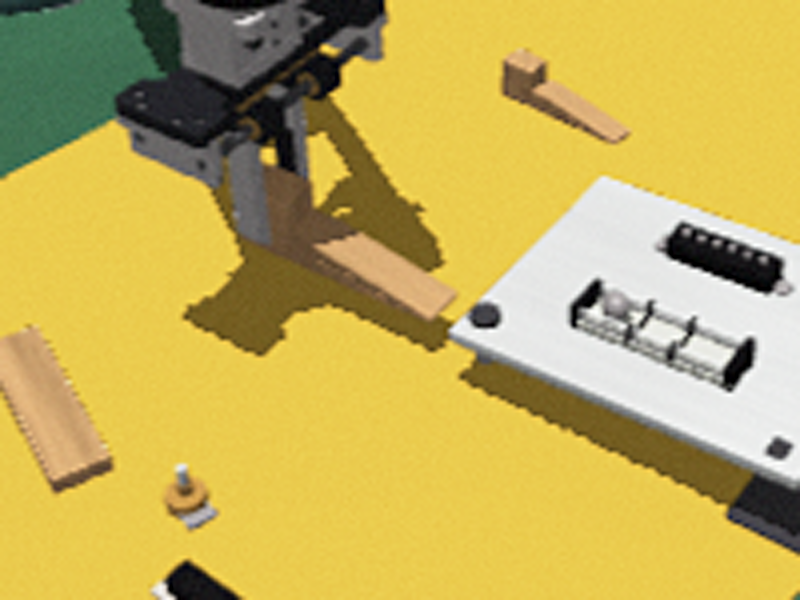

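The wedge is carried nose-forward, short of the plate. It needs shifting 4.6 mm to the right before I lower it.

Emit:
servo_tool:
  increments:
    - [0, -0.03, 0, 0, 0]
    - [0, -0.031, 0, 0, 0]
    - [0, 0, 0.1, 0, 0]
    - [0, 0, 0.1, 0, 0]
    - [0, 0, 0.06, 0, 0]
    - [0, 0, 0.04, 0, 0]
    - [0, 0, 0.03, 0, 0]
    - [0, 0, 0.015, 0, 0]
    - [0, 0, 0, 0, 0]
    - [0, 0, 0, 0, 0]

```text
clock: 10.4
tool_pos: [0.49, -0.1227, 0.0095]
tcp_rot: [-3.141, 0.0, -2.967]
ft_force: [0.2, 0.5, -1.2]
finger_gap: 0.315
finger_force: 24.9
```

```bash
cat > st.py <<'E'
from h import *
import sys
o=get_obs();P=o['tool_pos'];d=np.array([.655,-.0937])-P[:2];y=o['tcp_rot'][2]+np.pi
print(o['clock'],P,np.degrees(o['tcp_rot']),'F',o['ft_force'],'gap',o['finger_gap'])
print('along,lat',d@[np.cos(y),np.sin(y)],d@[-np.sin(y),np.cos(y)])
# mosaic: level close-up in both cameras
ims=[]
for c,w in(('scene',(45,38)),('top',(45,38))):
    im=np.mean([capture(c).astype(float) for _ in range(2)],0).astype(np.uint8); u,v=map(int,proj(c,[.70,-.05,.05]) if c=='scene' else proj(c,[.70,-.06,.05]))
    ims.append(cv2.resize(im[v-w[1]:v+w[1],u-w[0]:u+w[0]],None,fx=4.4,fy=4.4,interpolation=cv2.INTER_CUBIC))
    cv2.imwrite(f'pics/{sys.argv[1]}_{c}.png',im[:,:,::-1]); print(c,u-w[0],v-w[1])
cv2.imwrite(f'pics/{sys.argv[1]}.png',np.hstack(ims)[:,:,::-1])
E
python3 st.py a0
```

```text
10.4 [ 0.48995132 -0.12273791  0.0095208 ] [-1.79994374e+02  2.10354807e-02 -1.69968610e+02] F [ 0.19395515  0.46530074 -1.2382678 ] gap 0.31532153661672435
along,lat 0.16758354217084437 -0.00015545351402640172
scene 303 206
top 299 119
```

View pics/a0.png

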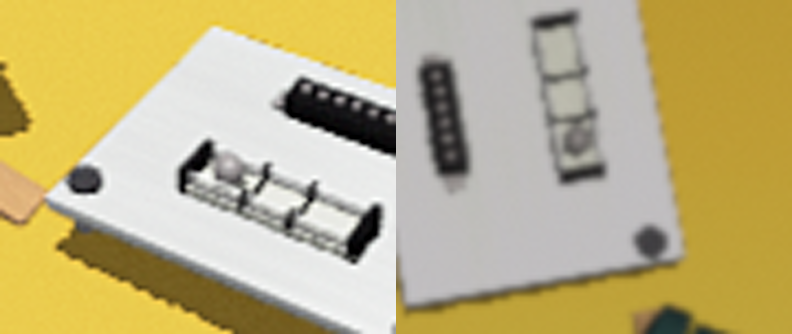

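Emit:
servo_tool:
  increments:
    - [-0.064, 0, 0, 0, 0]
    - [-0.064, 0, 0, 0, 0]
    - [-0.064, 0, 0, 0, 0]
    - [-0.064, 0, 0, 0, 0]
    - [-0.064, 0, 0, 0, 0]
    - [-0.064, 0, 0, 0, 0]
    - [-0.064, 0, 0, 0, 0]
    - [-0.064, 0, 0, 0, 0]
    - [-0.05, 0, 0, 0, 0]
    - [0, 0, 0, 0, 0]

```text
clock: 11.85
tool_pos: [0.5316, -0.1154, 0.0093]
tcp_rot: [3.142, 0.0, -2.966]
ft_force: [-0.9, -0.2, 0.1]
finger_gap: 0.321
finger_force: 24.9
```

Emit:
servo_tool:
  increments:
    - [-0.03, 0, 0, 0, 0]
    - [-0.03, 0, 0, 0, 0]
    - [-0.03, 0, 0, 0, 0]
    - [-0.03, 0, 0, 0, 0]
    - [-0.03, 0, 0, 0, 0]
    - [-0.03, 0, 0, 0, 0]
    - [-0.03, 0, 0, 0, 0]
    - [0, 0, 0, 0, 0]
    - [0, 0, 0, 0, 0]
    - [0, 0, 0, 0, 0]

```text
clock: 13.1
tool_pos: [0.5439, -0.1126, 0.009]
tcp_rot: [3.14, -0.007, -2.966]
ft_force: [-8.1, -0.4, 3.8]
finger_gap: 0.317
finger_force: 25.0
```

```bash
python3 - <<'E'
from h import *
o=get_obs();P=o['tool_pos'];d=np.array([.655,-.0937])-P[:2];y=o['tcp_rot'][2]+np.pi
print(P,np.degrees(o['tcp_rot']),'F',o['ft_force'],'along,lat',d@[np.cos(y),np.sin(y)],d@[-np.sin(y),np.cos(y)])
# rectified strips of trough axis: sample along the plate axis in both views, at bar height and ball
ax=np.array([np.cos(np.radians(10)),np.sin(np.radians(10)),0]);lt=np.array([-ax[1],ax[0],0])
def tri(a,b):
    A=[];
    for c,(u,v) in(('scene',a),('top',b)):
        p=camera_params(c);M=np.array(p['camera_matrix'])@np.c_[p['R'],p['t']]
        A+= [u*M[2]-M[0],v*M[2]-M[1]]
    X=np.linalg.svd(np.array(A))[2][-1];return X[:3]/X[3]
S=lambda x,y:((x+.5)/4.4-.5+303,(y+.5)/4.4-.5+206)
T=lambda x,y:((x-396+.5)/4.4-.5+299,(y+.5)/4.4-.5+119)
f=np.array([.655,-.0937,0])
for n,a,b in(('ball',(230,167),(577,138)),('nearend',(198,166),(581,172)),('farend',(365,228),(554,18)),('nearbar',(255,188),(573,119)),('farbar',(301,203),(566,79)),('cap',(86,180),(651,241))):
    X=tri(S(*a),T(*b));print(n,X,(X-f)@ax,(X-f)@lt)
E
```

```text
[ 0.54387697 -0.11261106  0.00899936] [ 179.92101019   -0.37916094 -169.94803951] F [-8.07689976 -0.40153844  3.82601813] along,lat 0.11271803540301738 -0.0007747747321814799
ball [ 0.71797803 -0.04784707  0.06274147] 0.06998353337970267 0.0342203011625486
nearend [ 0.6984154  -0.05051419  0.05309684] 0.05025495797817507 0.03499071166742393
farend [ 0.79716371 -0.03386429  0.06097772] 0.15039428549375003 0.03424019757183083
nearbar [ 0.73281334 -0.04526607  0.05513514] 0.08504164524426294 0.03418596014939528
farbar [ 0.75875963 -0.040551    0.05760502] 0.11141251534556729 0.03432387625009647
cap [ 0.65567469 -0.09439657  0.04528749] 0.000543484567781823 -0.0008031505996674459
```

Contact is made at 8 N. I'll push on slowly and then measure the ball.

Emit:
servo_tool:
  increments:
    - [-0.02, 0, 0, 0, 0]
    - [-0.02, 0, 0, 0, 0]
    - [-0.02, 0, 0, 0, 0]
    - [-0.02, 0, 0, 0, 0]
    - [-0.02, 0, 0, 0, 0]
    - [-0.02, 0, 0, 0, 0]
    - [-0.02, 0, 0, 0, 0]
    - [-0.02, 0, 0, 0, 0]
    - [0, 0, 0, 0, 0]
    - [0, 0, 0, 0, 0]

```text
clock: 14.35
tool_pos: [0.5537, -0.1112, 0.0089]
tcp_rot: [3.14, -0.011, -2.967]
ft_force: [-12.5, -1.7, 6.9]
finger_gap: 0.317
finger_force: 25.0
```

Emit:
servo_tool:
  increments:
    - [0, 0, 0, 0, 0]
    - [0, 0, 0, 0, 0]
    - [0, 0, 0, 0, 0]
    - [0, 0, 0, 0, 0]
    - [0, 0, 0, 0, 0]
    - [0, 0, 0, 0, 0]
    - [0, 0, 0, 0, 0]
    - [0, 0, 0, 0, 0]
    - [0, 0, 0, 0, 0]
    - [0, 0, 0, 0, 0]

```text
clock: 15.6
tool_pos: [0.5537, -0.1112, 0.0089]
tcp_rot: [3.14, -0.011, -2.967]
ft_force: [-11.7, -2.6, 6.3]
finger_gap: 0.317
finger_force: 25.0
```

```bash
python3 st.py a1; cat > prof.py <<'E'
from h import *
import sys
ax=np.array([np.cos(np.radians(10)),np.sin(np.radians(10)),0]);lt=np.array([-ax[1],ax[0],0]);f=np.array([.655,-.0937,0])
s=np.arange(.050,.152,.003)
def prof(tag,c,z=.063,l0=.0343):
    im=cv2.cvtColor(cv2.imread(f'pics/{tag}_{c}.png'),cv2.COLOR_BGR2GRAY).astype(np.float32)
    r=[]
    for l in np.arange(-.004,.0041,.002):
        p=np.array([proj(c,f+ax*a+lt*(l0+l)+[0,0,z]) for a in s],np.float32)
        r.append(cv2.remap(im,p[:,0][None],p[:,1][None],cv2.INTER_CUBIC)[0])
    return np.mean(r,0)
if __name__=='__main__':
    print('s-ctr',((s-.0993)*1000).astype(int))
    for c in('top','scene'):
        for t in sys.argv[1:]: print(c,t,prof(t,c).astype(int))
E
python3 prof.py a0 a1
```

```text
15.6 [ 0.55366449 -0.11121683  0.00891549] [ 179.93467124   -0.6532116  -169.96859119] F [-11.74874224  -2.57729138   6.32598269] gap 0.3171310033978001
along,lat 0.10283756155003729 -0.00040238758837994105
scene 303 206
top 299 119
s-ctr [-49 -46 -43 -40 -37 -34 -31 -28 -25 -22 -19 -16 -13 -10  -7  -4  -1   1
   4   7  10  13  16  19  22  25  28  31  34  37  40  43  46  49]
top a0 [ 82 147 171 139 102 104 118 120 118 126 112 103 151 181 184 183 184 183
 182 166 118 132 172 182 182 182 183 182 182 182 177 141  69  45]
top a1 [ 71 138 181 187 188 185 154 106 102 119 123 119 133 167 184 186 186 186
 186 172 124 133 173 183 184 184 184 184 183 184 181 150  77  43]
scene a0 [ 29   9  23 118 160 165 191 172 143 114 158 190 201  74 139 195 196 195
 200 208 202 183  85 126 210 206 210 206 193 207 201 219 106  11]
scene a1 [ 12   7  26 142 206 196 193 153 173 184 163 138 106  36 158 212 204 202
 196 212 206 216  69 139 216 217 215 214 210 218 220 222 110  10]
```

View pics/a1.png

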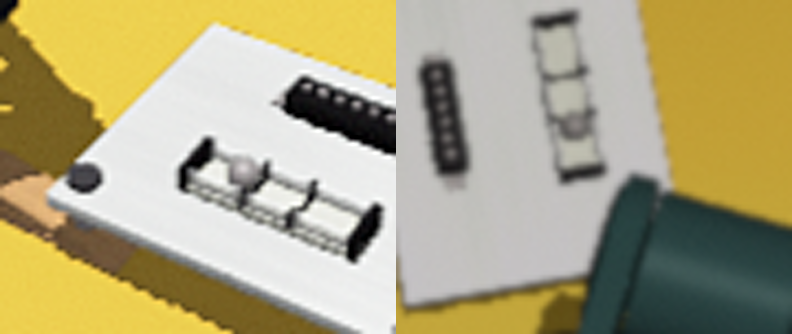

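The ball has moved from about −30 to about −20 mm, at scene crop (243,172). About 23 mm of push remains, so I'll go 17–18 mm and re-measure.

Emit:
servo_tool:
  increments:
    - [-0.023, 0, 0, 0, 0]
    - [-0.023, 0, 0, 0, 0]
    - [-0.023, 0, 0, 0, 0]
    - [-0.023, 0, 0, 0, 0]
    - [-0.023, 0, 0, 0, 0]
    - [-0.023, 0, 0, 0, 0]
    - [-0.023, 0, 0, 0, 0]
    - [-0.023, 0, 0, 0, 0]
    - [-0.023, 0, 0, 0, 0]
    - [-0.023, 0, 0, 0, 0]

```text
clock: 17.05
tool_pos: [0.5702, -0.1085, 0.0089]
tcp_rot: [3.141, -0.012, -2.967]
ft_force: [-13.5, -3.0, 7.6]
finger_gap: 0.322
finger_force: 25.0
```

Emit:
servo_tool:
  increments:
    - [0, 0, 0, 0, 0]
    - [0, 0, 0, 0, 0]
    - [0, 0, 0, 0, 0]
    - [0, 0, 0, 0, 0]
    - [0, 0, 0, 0, 0]
    - [0, 0, 0, 0, 0]
    - [0, 0, 0, 0, 0]
    - [0, 0, 0, 0, 0]
    - [0, 0, 0, 0, 0]
    - [0, 0, 0, 0, 0]

```text
clock: 18.3
tool_pos: [0.5709, -0.1084, 0.0089]
tcp_rot: [3.141, -0.011, -2.967]
ft_force: [-12.6, -1.9, 4.8]
finger_gap: 0.318
finger_force: 25.0
```

Emit:
servo_tool:
  increments:
    - [0, 0, 0, 0, 0]
    - [0, 0, 0, 0, 0]
    - [0, 0, 0, 0, 0]
    - [0, 0, 0, 0, 0]
    - [0, 0, 0, 0, 0]
    - [0, 0, 0, 0, 0]
    - [0, 0, 0, 0, 0]
    - [0, 0, 0, 0, 0]
    - [0, 0, 0, 0, 0]
    - [0, 0, 0, 0, 0]

```text
clock: 19.55
tool_pos: [0.5709, -0.1083, 0.0089]
tcp_rot: [3.141, -0.011, -2.967]
ft_force: [-12.1, -2.7, 5.9]
finger_gap: 0.314
finger_force: 25.0
```

```bash
python3 st.py a2; python3 prof.py a0 a1 a2
```

```text
19.55 [ 0.57093378 -0.108345    0.00891456] [ 179.9523355    -0.62160042 -169.98027242] F [-12.07404071  -2.71964609   5.8676805 ] gap 0.3141513129208356
along,lat 0.08533208230021869 -0.0002048168809063299
scene 303 206
top 299 119
s-ctr [-49 -46 -43 -40 -37 -34 -31 -28 -25 -22 -19 -16 -13 -10  -7  -4  -1   1
   4   7  10  13  16  19  22  25  28  31  34  37  40  43  46  49]
top a0 [ 82 147 171 139 102 104 118 120 118 126 112 103 151 181 184 183 184 183
 182 166 118 132 172 182 182 182 183 182 182 182 177 141  69  45]
top a1 [ 71 138 181 187 188 185 154 106 102 119 123 119 133 167 184 186 186 186
 186 172 124 133 173 183 184 184 184 184 183 184 181 150  77  43]
top a2 [ 53 120 176 185 185 186 185 185 185 184 165 107  74  92 112 122 120 124
 153 168 126 109 157 180 182 182 183 182 182 182 181 162  92  38]
scene a0 [ 29   9  23 118 160 165 191 172 143 114 158 190 201  74 139 195 196 195
 200 208 202 183  85 126 210 206 210 206 193 207 201 219 106  11]
scene a1 [ 12   7  26 142 206 196 193 153 173 184 163 138 106  36 158 212 204 202
 196 212 206 216  69 139 216 217 215 214 210 218 220 222 110  10]
scene a2 [  7   0  61 220 229 219 208 224 219 227 228 213 164 155 166 151 125 112
 158 221 233 213  64 173 237 222 230 226 225 226 228 227 117  10]
```

The ball is now at about −5 mm. I'll push about 4.5 mm more, let it settle and look.

Emit:
servo_tool:
  increments:
    - [-0.012, 0, 0, 0, 0]
    - [-0.012, 0, 0, 0, 0]
    - [-0.012, 0, 0, 0, 0]
    - [-0.012, 0, 0, 0, 0]
    - [-0.012, 0, 0, 0, 0]
    - [0, 0, 0, 0, 0]
    - [0, 0, 0, 0, 0]
    - [0, 0, 0, 0, 0]
    - [0, 0, 0, 0, 0]
    - [0, 0, 0, 0, 0]

```text
clock: 21.0
tool_pos: [0.5751, -0.1076, 0.0089]
tcp_rot: [3.141, -0.011, -2.967]
ft_force: [-12.6, -2.1, 6.6]
finger_gap: 0.315
finger_force: 25.0
```

Emit:
servo_tool:
  increments:
    - [0, 0, 0, 0, 0]
    - [0, 0, 0, 0, 0]
    - [0, 0, 0, 0, 0]
    - [0, 0, 0, 0, 0]
    - [0, 0, 0, 0, 0]
    - [0, 0, 0, 0, 0]
    - [0, 0, 0, 0, 0]
    - [0, 0, 0, 0, 0]
    - [0, 0, 0, 0, 0]
    - [0, 0, 0, 0, 0]

```text
clock: 22.25
tool_pos: [0.5752, -0.1076, 0.0089]
tcp_rot: [3.141, -0.011, -2.967]
ft_force: [-13.0, -2.4, 5.9]
finger_gap: 0.319
finger_force: 25.0
```

Emit:
servo_tool:
  increments:
    - [0, 0, 0, 0, 0]
    - [0, 0, 0, 0, 0]
    - [0, 0, 0, 0, 0]
    - [0, 0, 0, 0, 0]
    - [0, 0, 0, 0, 0]
    - [0, 0, 0, 0, 0]
    - [0, 0, 0, 0, 0]
    - [0, 0, 0, 0, 0]
    - [0, 0, 0, 0, 0]
    - [0, 0, 0, 0, 0]

```text
clock: 23.5
tool_pos: [0.5751, -0.1076, 0.0089]
tcp_rot: [3.141, -0.011, -2.967]
ft_force: [-11.9, -2.5, 6.7]
finger_gap: 0.317
finger_force: 25.0
```

```bash
sed -i 's/(45,38)/(22,27)/g; s/4\.4/9/g; s/\.70,-\.05,\.05/.75,-.043,.058/; s/\.70,-\.06,\.05/.75,-.043,.058/' st.py; python3 st.py a3; sed -i 's/(\.050,.152,.003)/(.070,.130,.002)/' prof.py; python3 prof.py a2 a3
```

```text
23.5 [ 0.57514367 -0.10763537  0.00893455] [ 179.9517472    -0.64779279 -169.98404126] F [-11.92454923  -2.47023259   6.65588826] gap 0.31673223117268684
along,lat 0.08106294170140063 -0.00016582915513366025
scene 344 223
top 315 112
s-ctr [-29 -27 -25 -23 -21 -19 -17 -15 -13 -11  -9  -7  -5  -3  -1   0   2   4
   6   8  10  12  14  16  18  20  22  24  26  28]
top a2 [185 185 185 185 182 165 129  88  74  85 100 112 120 123 120 121 131 153
 168 161 126 105 123 157 178 182 182 182 183 183]
top a3 [184 184 184 184 183 172 145 120 127 137 119 103 103 114 124 126 123 124
 129 130 109  99 122 157 178 181 182 182 183 182]
scene a2 [220 223 219 223 229 228 221 199 164 148 163 166 157 145 125 109 123 158
 204 233 233 224 180  64 107 220 237 223 226 230]
scene a3 [231 230 222 221 228 227 229 237 205 124 120 152 160 160 153 138 115  98
 133 210 238 225 177  64 104 219 236 223 225 230]
```

View pics/a3.png

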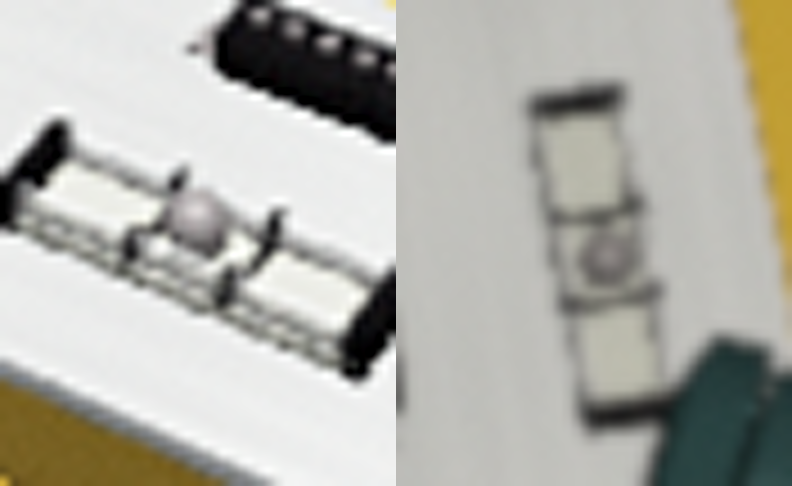

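The ball now sits between the bars: scene crop (198,219), top crop (608,255), bars at y≈214 and 298 in the top view. I'll triangulate it.

```bash
python3 - <<'E'
from h import *
ax=np.array([np.cos(np.radians(10)),np.sin(np.radians(10)),0]);lt=np.array([-ax[1],ax[0],0]);f=np.array([.655,-.0937,0])
def tri(a,b):
    A=[]
    for c,(u,v) in(('scene',a),('top',b)):
        p=camera_params(c);M=np.array(p['camera_matrix'])@np.c_[p['R'],p['t']]
        A+= [u*M[2]-M[0],v*M[2]-M[1]]
    X=np.linalg.svd(np.array(A))[2][-1];return X[:3]/X[3]
S=lambda x,y:((x+.5)/9-.5+344,(y+.5)/9-.5+223)
T=lambda x,y:((x-396+.5)/9-.5+315,(y+.5)/9-.5+112)
r={}
for n,a,b in(('ball',(198,219),(608,256)),('nbL',(180,178),(563,304)),('nbR',(131,238),(655,291)),('fbL',(275,218),(552,221)),('fbR',(227,280),(640,207)),('neL',(60,125),(585,425)),('feL',(393,280),(535,107))):
    X=tri(S(*a),T(*b));r[n]=(X-f)@ax;print(n,X.round(4),r[n].round(4))
print('ball-mid bars',r['ball']-np.mean([r[k] for k in('nbL','nbR','fbL','fbR')]),'ends',r['ball']-(r['neL']+r['feL'])/2)
# symmetric light gaps either side at ball equator: edges from profiles
E
```

```text
ball [ 0.7456 -0.0433  0.0666] 0.098
nbL [ 0.7308 -0.0299  0.063 ] 0.0857
nbR [ 0.7354 -0.0577  0.0632] 0.0855
fbL [ 0.7578 -0.0262  0.0632] 0.113
fbR [ 0.7626 -0.0531  0.063 ] 0.113
neL [ 0.6931 -0.036   0.0623] 0.0476
feL [ 0.794  -0.0217  0.0624] 0.1494
ball-mid bars -0.0012921445718220292 ends -0.0005185729646781656
```

The ball is at about −1.3 mm. I'll relieve the push spring-up, then let go and see how it settles.

Emit:
servo_tool:
  increments:
    - [0.013, 0, 0, 0, 0]
    - [0.013, 0, 0, 0, 0]
    - [0.013, 0, 0, 0, 0]
    - [0.01, 0, 0, 0, 0]
    - [0, 0, 0, 0, 0]
    - [0, 0, 0, 0, 0]
    - [0, 0, 0, 0, 0]
    - [0, 0, 0, 0, 0]
    - [0, 0, 0, 0, 0]
    - [0, 0, 0, 0, 0]

```text
clock: 24.95
tool_pos: [0.5754, -0.1076, 0.0089]
tcp_rot: [3.141, -0.003, -2.966]
ft_force: [-4.6, -1.2, 0.7]
finger_gap: 0.317
finger_force: 25.0
```

Emit:
servo_tool:
  increments:
    - [0.01, 0, 0, 0, 0]
    - [0, 0, 0, 0, 0]
    - [0, 0, 0, 0, 0.36]
    - [0, 0, 0, 0, 0.4]
    - [0, 0, 0, 0, 0.45]
    - [0, 0, 0, 0, 0.5]
    - [0, 0, 0, 0, 0.55]
    - [0, 0, 0, 0, 0.6]
    - [0, 0, 0, 0, 0.6]
    - [0, 0, 0, 0, 0.6]

```text
clock: 26.2
tool_pos: [0.5757, -0.1075, 0.0093]
tcp_rot: [3.141, 0.0, -2.967]
ft_force: [0.6, 0.2, -0.5]
finger_gap: 0.602
finger_force: 0.0
```

Emit:
servo_tool:
  increments:
    - [0, 0, 0, 0, 0.6]
    - [0, 0, 0, 0, 0.6]
    - [0, 0, 0, 0, 0.6]
    - [0, 0, 0, 0, 0.6]
    - [0, 0, 0, 0, 0.6]
    - [0, 0, 0, 0, 0.6]
    - [0, 0, 0, 0, 0.6]
    - [0, 0, 0, 0, 0.6]
    - [0, 0, 0, 0, 0.6]
    - [0, 0, 0, 0, 0.6]

```text
clock: 27.45
tool_pos: [0.5757, -0.1075, 0.0093]
tcp_rot: [3.141, 0.0, -2.967]
ft_force: [-0.5, 0.3, 0.5]
finger_gap: 0.598
finger_force: 0.0
```

```bash
python3 st.py a4; python3 prof.py a3 a4
```

```text
27.45 [ 0.57569684 -0.10749749  0.00933245] [ 1.79993520e+02  2.63827789e-03 -1.69969161e+02] F [-0.51915863  0.32535496  0.53135213] gap 0.5984678231677732
along,lat 0.08049416876666933 -0.00022630006744862126
scene 344 223
top 315 112
s-ctr [-29 -27 -25 -23 -21 -19 -17 -15 -13 -11  -9  -7  -5  -3  -1   0   2   4
   6   8  10  12  14  16  18  20  22  24  26  28]
top a3 [184 184 184 184 183 172 145 120 127 137 119 103 103 114 124 126 123 124
 129 130 109  99 122 157 178 181 182 182 183 182]
top a4 [184 184 184 184 183 172 145 119 127 137 119 103 102 113 123 126 123 123
 129 130 109  98 122 157 178 182 182 182 182 182]
scene a3 [231 230 222 221 228 227 229 237 205 124 120 152 160 160 153 138 115  98
 133 210 238 225 177  64 104 219 236 223 225 230]
scene a4 [231 230 222 221 229 227 228 236 205 125 120 152 159 160 154 138 116  98
 133 210 236 225 178  63 106 219 237 224 225 229]
```

Letting go changed nothing: the ball stays at about −1 mm. I'll withdraw straight up.

Emit:
servo_tool:
  increments:
    - [0, 0, -0.05, 0, 0.6]
    - [0, 0, -0.15, 0, 0.6]
    - [0, 0, -0.25, 0, 0.6]
    - [0, 0, -0.25, 0, 0.6]
    - [0, 0, -0.25, 0, 0.6]
    - [0, 0, -0.25, 0, 0.6]
    - [0, 0, -0.25, 0, 0.6]
    - [0, 0, -0.25, 0, 0.6]
    - [0, 0, -0.15, 0, 0.6]
    - [0, 0, 0, 0, 0.6]

```text
clock: 28.9
tool_pos: [0.5763, -0.1077, 0.1493]
tcp_rot: [-3.141, 0.002, -2.967]
ft_force: [0.4, -0.5, 0.0]
finger_gap: 0.599
finger_force: 0.0
```

Emit:
servo_tool:
  increments:
    - [0.3, 0, 0, 0, 0.6]
    - [0.3, 0, 0, 0, 0.6]
    - [0.3, 0, 0, 0, 0.6]
    - [0.3, 0, 0, 0, 0.6]
    - [0.2, 0, 0, 0, 0.6]
    - [0, 0, 0, 0, 0.6]
    - [0, 0, 0, 0, 0.6]
    - [0, 0, 0, 0, 0.6]
    - [0, 0, 0, 0, 0.6]
    - [0, 0, 0, 0, 0.6]

```text
clock: 30.15
tool_pos: [0.4725, -0.1257, 0.148]
tcp_rot: [3.141, -0.0, -2.966]
ft_force: [-0.2, 0.2, -0.1]
finger_gap: 0.598
finger_force: 0.0
```

```bash
python3 st.py a5; python3 prof.py a4 a5; python3 - <<'E'
import cv2,numpy as np
a=cv2.imread('pics/a5_scene.png')[130:310,250:450];b=cv2.imread('pics/a5_top.png')[90:270,270:420]
cv2.imwrite('pics/f.png',cv2.resize(np.hstack([a,b]),None,fx=2.25,fy=2.25,interpolation=cv2.INTER_CUBIC))
E
```

```text
30.15 [ 0.472528   -0.12573144  0.14798255] [ 1.79988954e+02 -3.77306710e-03 -1.69952516e+02] F [-0.21912303  0.24835969 -0.12195974] gap 0.5978285740908122
along,lat 0.18526186372433953 -0.00029465250582546036
scene 344 223
top 315 112
s-ctr [-29 -27 -25 -23 -21 -19 -17 -15 -13 -11  -9  -7  -5  -3  -1   0   2   4
   6   8  10  12  14  16  18  20  22  24  26  28]
top a4 [184 184 184 184 183 172 145 119 127 137 119 103 102 113 123 126 123 123
 129 130 109  98 122 157 178 182 182 182 182 182]
top a5 [181 180 180 180 179 168 142 116 124 134 116 100  99 110 120 123 120 120
 126 127 106  96 119 153 174 178 177 178 179 179]
scene a4 [231 230 222 221 229 227 228 236 205 125 120 152 159 160 154 138 116  98
 133 210 236 225 178  63 106 219 237 224 225 229]
scene a5 [225 224 216 215 221 221 224 229 196 119 113 145 153 153 147 132 110  93
 127 202 231 219 171  60 100 213 231 218 219 224]
```

View pics/f.png

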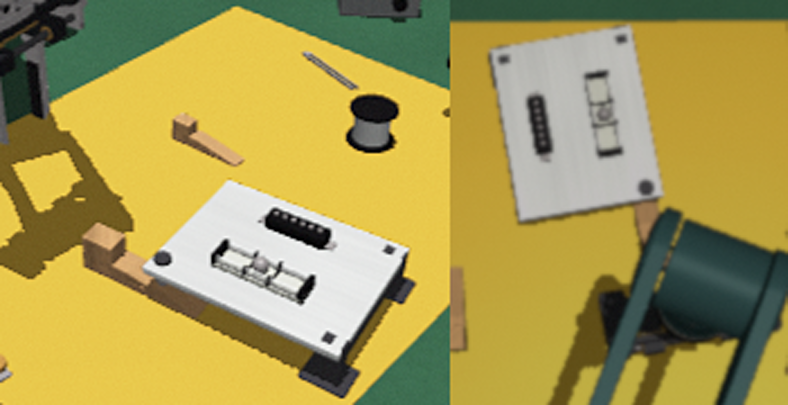

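The wedge is under the foot, the ball is settled between the bars and the gripper is clear. I'm handing in.

```bash
python3 -c "from bench import *; print(close_job())"
```

```text
the job is handed in; nothing more can be done
None
```

The job is handed in: the plate rests on the wedge with the level's ball settled between the bars, measured about 1 mm to the near (low) side of centre, and the gripper touched neither the plate nor any other item.

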